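# Fit the keyed forming roll on the ring roller's bare drive shaft

## Task

Fit the black forming roll on the bare drive shaft of the green ring-rolling machine: lower it over the shaft end, keep hold of it and turn it under light pressure until its keyway finds the shaft's key, then guide it down, still held, until it sits fully home on the shoulder, and let go. Never force or hammer it down and do not let it drop, and leave the other things on the bench where they are.

Things in the scene. Friction and masses are not known exactly. Their poses are not given: they have to be found in the camera images.
- roll_mid (a point): Centre of the roll to fit, half-way up: an upright black nylon cylinder with a steel bush, 56 mm in diameter, 60 mm high, 0.25 to 0.36 kg, standing on the bench. z = its axis, up; x = towards its keyway. Grip it round the outside from above, in its upper two thirds; it is smooth but for a shallow groove near its foot. At the start the keyway points within 50 degrees of world +x.
- roll: The same roll, origin at the centre of its underside. Bore 30 mm in diameter, right through, with one keyway 9.6 mm wide, cut to 19.5 mm from the axis over the full height, on the side of its x axis. A yellow line 2.4 mm wide on the top face points out the keyway.
- seat (a point): On the bare drive shaft's axis, at the top of the round steel shoulder (52 mm in diameter) that the roll must rest on; the roll's centre is then 30 mm above this. Fixed to the machine's housing: its x (to the machine's rear) does NOT turn with the shaft. Press lightly: 4 to 10 N is plenty, more than 60 N between roll and machine is forcing it.
- shaft_end (a point): Top end of the bare shaft, on its axis, 58 mm above the seat. The shaft stands upright, 28 mm in diameter, the last 6 mm tapering to 20 mm at the end; it is plain above the key. The gearbox holds it fast, it does not turn by hand.
- key_end (a point): On the shaft's axis (axes as the housing), at the height where its key ends, 30 mm above the seat. One brass-coloured key, 8 mm wide, square upper end, stands out to 18.5 mm from the axis from here down to the seat. It points up to 55 degrees either side of this x axis; the angle is not measured. A roll not lined up stops with its underside here; within about 3 degrees it goes down.
- machine: Ring-rolling machine, fixed: green housing 340 x 360 mm, steel deck 110 mm above the bench; origin on the bench under its middle, x to its rear (handwheel), y to its left (motor). Bare shaft at x -60, y -75 mm; another black roll, already fitted, at x -60, y +75; a pressing slide with an ivory roll at x +40, y 0. The fitted rolls reach 195 mm above the bench.
- spare_roll: Ivory roll of the same size with a brass bush and no keyway, standing on the bench; origin at the centre of its underside. Leave it.
- casting_a: Brass ring casting, flat, 90 mm ring with a leaf, 8 mm thick; origin at the ring's centre. Leave it.
- casting_b: Another brass ring casting of that kind. Leave it.
- file: Flat file with a wooden handle, 325 mm long, lying between the robot and the rolls; origin near its middle. Leave it.
- hex_key: Bent hexagon key, 125 mm long and 9 mm thick, lying on the bench beyond the rolls. Leave it.
- tin: Square metal tin, 85 x 85 x 35 mm, holding the washer and end screw for later. Leave it.
- oil_bottle: Pink bottle, 44 mm in diameter, 115 mm high, standing at the right. Leave it.
Mind the look-alikes: they are no part of the job. Several things look just like the roll: the one meant starts farthest to the robot's left.

How it is judged (in metres and radians):
On the way:
1. the roll is held over or on the bare shaft, above the key: its bore over the shaft end, its centre between 45 and 90 mm above the seat, within 5 mm of the shaft's axis and upright (horizontal distance between roll_mid and seat below 0.005 m and z of roll_mid in the frame of seat between 0.045 and 0.09 m and angle between roll_mid's own z axis and vertical below 0.15 rad), for 0.1 s.
At the end, for the whole second after the job is handed in: The black roll sits home on the bare shaft's shoulder with its keyway over the key: its centre 30 mm above the seat (within 2.5 mm) and within 3 mm of the shaft's axis, upright within 3 degrees, released and at rest (horizontal distance between roll_mid and seat below 0.003 m and z of roll_mid in the frame of seat between 0.0275 and 0.0325 m and angle between roll_mid's own z axis and vertical below 0.05 rad and linear speed of roll below 0.02 m/s); the robot touches nothing.
It fails at once if the roll is pressed or knocked against the machine or its shaft with more than 60 N (contact force between roll and machine above 60 N).
It fails at once if the roll drops down the shaft (faster than 0.35 m/s while over the shaft within 55 mm above its home) (horizontal distance between roll_mid and seat below 0.008 m and z of roll_mid in the frame of seat below 0.085 m and linear speed of roll above 0.35 m/s).
It fails at once if another thing on the bench is shifted by more than 25 mm (distance of any of spare_roll, casting_a, casting_b, file, hex_key, tin, oil_bottle from where it was at the start of the episode above 0.025 m).
It also fails if it takes over 72 s, if anything falls off the work surface, if the arm or the gripper's body presses on something with over 40 N, if the wrist force passes 120 N, or if a joint passes its speed limit or range.

## Robot

A 7-joint arm with a two-finger parallel gripper is mounted at the origin on the work surface. World frame = base frame: x ahead of the robot, y to its left, z up, the work surface at z = 0. Lengths are in mm, angles in rad, forces in N, time in s.
With the tool pointing down it reaches from about 425 to 1025 mm from the base axis. Payload 3.6 kg.
Tool frame: the origin (TCP) lies between the finger pads; the fingertips stand bot.tip_extent ahead of it and the grasp point (between the pads) lies 11 mm behind it (bot.tip_extent is the distance from the TCP to the fingertips, in mm); z points along the fingers, y is the line along which they close (so a half turn about z gives the same grasp; the last joint's range is limited). The gripper opens to 85 mm and grips with 20 to 120 N. Pads are 22 mm wide; open, the fingers measure 114 mm over their backs; the gripper's body (76 mm by 85 mm) begins 54 mm behind the grasp point. The pads swing forward as they close: fully open they stand 13 mm farther back than shut.
Start: joints at [-1.397, 0.591, 0.048, 1.609, -0.033, 0.943, -0.034], TCP at [191.138, 699.354, 239.302] pointing down, gripper open.
Joint ranges: [-2.69, 2.69], [-0.47, 2.24], [-1.27, 1.36], [0.19, 2.51], [-1.53, 4.68], [0.08, 2.07], [-3.09, 3.09]. Speed limits (rad/s): [2.57, 2.57, 3.14, 3.14, 3.14, 3.14, 3.14].

## Interface

Orientations are given as a unit quaternion [w, x, y, z].
In Python, from plant import bot gives the robot as it stands.
- The arm moves only by the tool send_rows, never from a script. Its argument "series" is a list of rows, each an object of numbers: "x", "y", "z": the shift along the world's x, y, z in m; "wx", "wy", "wz": the turn, a rotation vector about the world's x, y, z in degrees; "gripper": the closure, from -1 (fully open) to 1 (shut). In form: [{"x": .., "y": .., "z": .., "wx": .., "wy": .., "wz": .., "gripper": ..}, ...]. A call has 1 to 12 rows; each row is the pose to reach, as a shift and turn from the pose commanded when the call began; what a row does not reach only later rows make up. A row lasts 1/12 s, in which the tool goes at most 41.7 mm and 7.16 degrees, less where a joint would pass 70% of its speed; a pose out of reach is approached as far as the arm can. A call with a gripper value outside its range is refused whole. The fingers move at their own pace and stop on an object; "squeeze" is the grip in N (left out, the last holds). Time passes only in rows, so rows that repeat a pose let the fingers close. It gives the time, the measured TCP pose, the force, the opening and the grip force at its end, in the units of the state.
- bot.get_obs(): the state, without advancing time (a new reading comes with each control period).
- bot.snapshot(name): name is "scene" or "top"; returns a dict with "image" (480x640x3 uint8, red, green, blue), "mtx" (3x3 intrinsics, pixels), "dist" ([k1, k2, p1, p2, k3] as OpenCV has them; the pictures are not rectified), "T" (4x4, takes a point from camera to world coordinates). Camera axes: x right, y down, z forward; pixel columns grow to the right and rows downward; lengths in mm; the calibration is good to about 2 mm. A picture is of the moment at which its call begins. There is no depth.
- bot.sign_off(): hands the job in; it is judged then, once.
The state is a dict: "clock": time; "joint_pos": joint angles; "qd": joint speeds; "joint_torque": joint torques, N m; "tcp_pos": TCP position; "orientation": TCP orientation; "ft_force": force on the tool from outside, world axes, zero at the start; "wrist_torque": the same for the moment, N m; "opening": finger opening in mm; "finger_force": force on a finger pad.
Only numpy, scipy, OpenCV 4.12 (cv2) and the standard library are available. Lean on these libraries where they do the work, as an engineer would, in place of code of your own. Each camera call takes 0.05 s, during which the arm holds its last target. There are 200 camera calls.

## Working session

There is one attempt and no reset: what is moved stays moved. The work goes in short steps, Python scripts to look and compute and a tool call to move; the robot and the scene stay as the last step left them, time stands still between calls to the robot, and variables do not carry over. Pictures are saved under pics/ and viewed, at most 10 in all, crops included, and the job is handed in when it is done.

Besides the shell and the picture viewer there is one more tool, called after "Call:" by a JSON object that holds its "method" and its "body". send_rows: Moves the arm, as the interface text tells. Its arguments: {"type":"object","properties":{"series":{"type":"array","items":{"type":"object","properties":{"x":{"type":"number"},"y":{"type":"number"},"z":{"type":"number"},"wx":{"type":"number"},"wy":{"type":"number"},"wz":{"type":"number"},"gripper":{"type":"number"}}}},"squeeze":{"type":"number"}},"required":["series"]}

```bash
mkdir -p pics; cat > h.py <<'E'
from plant import bot
import cv2, numpy as np
def snap(n,f):
    s=bot.snapshot(n); cv2.imwrite('pics/'+f,cv2.cvtColor(s['image'],cv2.COLOR_RGB2BGR)); np.savez('pics/'+f+'.npz',**{k:np.array(s[k]) for k in('image','mtx','dist','T')}); return s
def ray(s,px,z):
    p=cv2.undistortPoints(np.array([[px]],float),s['mtx'],np.array(s['dist'],float))[0,0]
    T=np.array(s['T']);d=T[:3,:3]@[p[0],p[1],1];o=T[:3,3];return o+d*(z-o[2])/d[2]
def proj(s,P):
    Ti=np.linalg.inv(np.array(s['T']));r=cv2.Rodrigues(Ti[:3,:3])[0]
    return cv2.projectPoints(np.array(P,float).reshape(-1,1,3),r,Ti[:3,3],s['mtx'],np.array(s['dist'],float))[0].reshape(-1,2)
def load(f): return dict(np.load('pics/'+f+'.npz'))
E
python3 - <<'E'
from h import *
for n in('scene','top'):
    s=snap(n,n+'0.png'); print(n,s['T'],s['mtx'])
print(bot.get_obs(),bot.tip_extent)
E
```

```text
scene [[ 5.68091743e-01  6.81364384e-01 -4.61534774e-01  1.10118804e+03]
 [ 8.22928000e-01 -4.64989071e-01  3.26457763e-01 -4.81079229e+02]
 [ 7.82806676e-03 -5.65267849e-01 -8.24870281e-01  1.16502687e+03]
 [ 0.00000000e+00  0.00000000e+00  0.00000000e+00  1.00000000e+00]] [[576.10746971   0.         320.92621097]
 [  0.         576.10746971 237.78684137]
 [  0.           0.           1.        ]]
top [[-1.49148341e-02 -9.85920267e-01  1.66549616e-01  3.19877164e+02]
 [-9.99882546e-01  1.52939862e-02  9.94110135e-04 -5.46636958e+01]
 [-3.52732086e-03 -1.66515227e-01 -9.86032574e-01  1.33098869e+03]
 [ 0.00000000e+00  0.00000000e+00  0.00000000e+00  1.00000000e+00]] [[559.28363683   0.         313.59684314]
 [  0.         559.28363683 235.71649307]
 [  0.           0.           1.        ]]
{'clock': 0.1, 'joint_pos': array([-1.39744062,  0.59201923,  0.04837398,  1.60970207, -0.03330887,
        0.94274576, -0.03367218]), 'qd': array([-9.71998758e-04, -2.46427814e-03,  6.39764722e-04, -1.84023162e-03,
        1.27004224e-03,  3.57241993e-04,  2.81892567e-05]), 'joint_torque': array([ 4.79022929e-03, -5.49996793e+01,  1.55333832e+00, -1.98824215e+01,
        9.72121954e-03,  3.86739746e-03,  1.40290570e-05]), 'tcp_pos': array([191.01632027, 698.61122506, 238.25993066]), 'orientation': array([-6.46761003e-05,  1.33010016e-01,  9.91114154e-01, -1.03210305e-03]), 'ft_force': array([-0.49349936, -0.16898699, -0.05692018]), 'wrist_torque': array([-0.01485242, -0.02597142,  0.06444853]), 'finger_force': 0.0, 'opening': 85.4403288552851} 8.0
```

View pics/scene0.png

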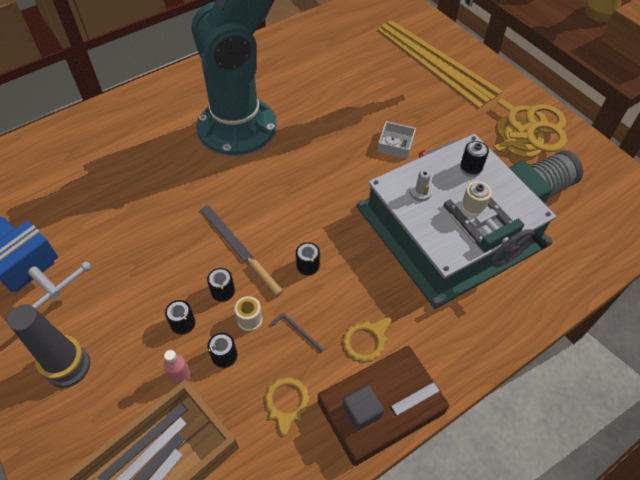

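View pics/top0.png

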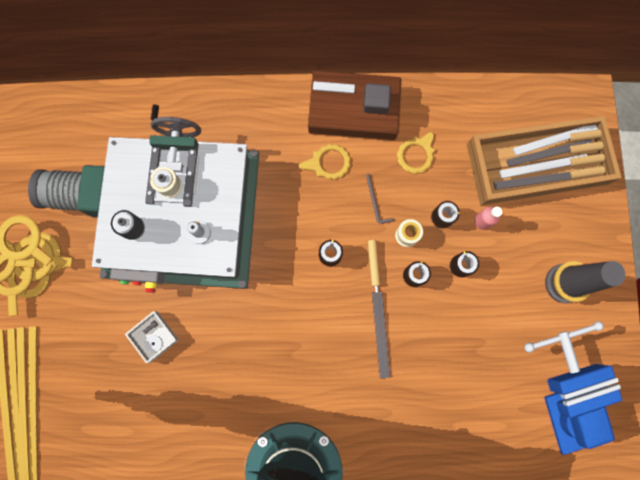

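The scene shows the black-roll candidates (scene px / top px): (308,257)/(330,252), (220,284)/(417,273), (180,316)/(464,264) and (222,349)/(446,214). The roll already fitted is at (474,156)/(126,224), and the ivory spare is at (248,313)/(409,232). The robot's left is left in the top view, so I choose top (330,252). The bare shaft is at scene (424,185), top (197,230).

```bash
python3 - <<'E'
from h import *
a=load('scene0.png');b=load('top0.png')
def c(s,u,v,w=20):
    return cv2.resize(cv2.cvtColor(s['image'][v-w:v+w,u-w:u+w],cv2.COLOR_RGB2BGR),(400,300*0+400),interpolation=cv2.INTER_CUBIC)[:, :]
A=np.vstack([np.hstack([c(a,308,257),c(b,331,252)]),np.hstack([c(a,424,184),c(b,197,231)])])
cv2.imwrite('pics/c1.png',cv2.resize(A,(600,600)))
print('roll',ray(a,(308,248),60),ray(b,(331,247),60)); print('shaft',ray(a,(424,173),178),ray(b,(195,227),178))
E
```

```text
roll [489.56597559 -84.42777196  60.        ] [507.656442   -92.96022217  60.        ]
shaft [534.15569044 202.98077013 178.        ] [537.13668849 196.18778593 178.        ]
```

View pics/c1.png

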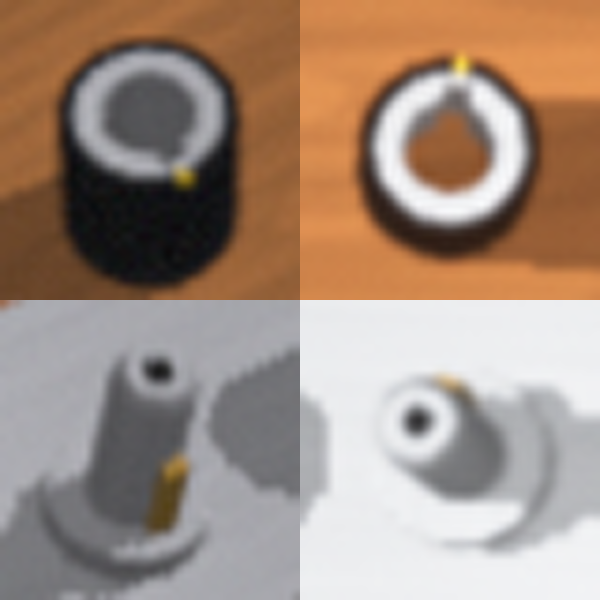

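The crop confirms the chosen roll, with its yellow mark at scene (312,260) and top (332,240). The shaft end hole is at scene (424.6,172.9) and top (192.2,226.7). The brass key is at about scene (427,186) and top (197,221.5).

```bash
python3 - <<'E'
from h import *
from scipy.optimize import least_squares
a=load('scene0.png');b=load('top0.png')
def tri(pa,pb):
    r=least_squares(lambda X:np.r_[proj(a,X)[0]-pa,proj(b,X)[0]-pb],[500,0,100]); return r.x.round(1),np.abs(r.fun).max().round(2)
c=lambda x,y,u,v:((x%300+.5)/7.5-.5+u-20,(y%300+.5)/7.5-.5+v-20)
P=dict(roll=(c(150,110,308,257),c(450,149,331,252)),mark=(c(184,177,308,257),c(461,64,331,252)),
 shaft=(c(158,370,424,184),c(417,421,197,231)),key=(c(176,466,424,184),c(452,380,197,231)))
for k,(p,q) in P.items():
    z=dict(roll=60,mark=60,shaft=193,key=165)[k]
    print(k,tri(p,q),ray(a,p,z).round(1),ray(b,q,z).round(1))
# deck corner screws top
S=[ray(b,p,110)[:2].round(1) for p in((113,143),(239,148),(229,268),(103,262))];print(S)
# dense check: outline overlays
sh=ray(b,c(417,421,197,231),193)
E
```

```text
roll (array([497.3, -91.3,  62.1]), np.float64(0.19)) [496.4 -90.2  60. ] [497.4 -91.8  60. ]
mark (array([523.3, -95.7,  61.9]), np.float64(0.06)) [522.2 -95.2  60. ] [523.7 -95.7  60. ]
shaft (array([537.1, 201.4, 182.2]), np.float64(0.04)) [543.3 194.  193. ] [535.  198.9 193. ]
key (array([554.3, 198. , 156.3]), np.float64(0.43)) [559.3 193.1 165. ] [552.  195.3 165. ]
[array([751.6, 408.9]), array([732.1, 114. ]), array([457. , 133.7]), array([473.9, 417.9])]
```

The roll top triangulates to z = 62, against the 60 expected. The shaft end comes out at z ≈ 182, so the seat is at about 124. The key points at about -11° and the keyway at about -10°. I'm moving to the roll by an arc well clear of the base.

Call:
{"method": "send_rows", "body": {"series": [{"x": 0.03,"y": -0.03,"z": 0.01},{"x": 0.06,"y": -0.06,"z": 0.02},{"x": 0.09,"y": -0.09,"z": 0.03},{"x": 0.12,"y": -0.12,"z": 0.04},{"x": 0.145,"y": -0.15,"z": 0.05},{"x": 0.17,"y": -0.18,"z": 0.05},{"x": 0.195,"y": -0.21,"z": 0.05},{"x": 0.22,"y": -0.24,"z": 0.05},{"x": 0.24,"y": -0.27,"z": 0.05},{"x": 0.26,"y": -0.3,"z": 0.05},{"x": 0.275,"y": -0.33,"z": 0.05},{"x": 0.285,"y": -0.36,"z": 0.05}]}}

```text
validation failed for argument at $.se...
```

Call:
{"method": "send_rows", "body": {"series": [{"x": 0.005,"y": -0.035},{"x": 0.01,"y": -0.07},{"x": 0.015,"y": -0.105},{"x": 0.02,"y": -0.14},{"x": 0.02,"y": -0.175},{"x": 0.02,"y": -0.21},{"x": 0.02,"y": -0.245},{"x": 0.02,"y": -0.28},{"x": 0.02,"y": -0.315},{"x": 0.02,"y": -0.35},{"x": 0.02,"y": -0.385},{"x": 0.02,"y": -0.41}]}}

```text
validation failed for argument at $.se...
```

Call:
{"method": "send_rows", "body": {"series": [{"x": 0.03,"y": -0.03,"z": 0.01,"wx": 0,"wy": 0,"wz": 0,"gripper": -1},{"x": 0.06,"y": -0.06,"z": 0.02,"wx": 0,"wy": 0,"wz": 0,"gripper": -1},{"x": 0.09,"y": -0.09,"z": 0.03,"wx": 0,"wy": 0,"wz": 0,"gripper": -1},{"x": 0.12,"y": -0.12,"z": 0.04,"wx": 0,"wy": 0,"wz": 0,"gripper": -1},{"x": 0.145,"y": -0.15,"z": 0.05,"wx": 0,"wy": 0,"wz": 0,"gripper": -1},{"x": 0.17,"y": -0.18,"z": 0.05,"wx": 0,"wy": 0,"wz": 0,"gripper": -1},{"x": 0.195,"y": -0.21,"z": 0.05,"wx": 0,"wy": 0,"wz": 0,"gripper": -1},{"x": 0.22,"y": -0.24,"z": 0.05,"wx": 0,"wy": 0,"wz": 0,"gripper": -1},{"x": 0.24,"y": -0.27,"z": 0.05,"wx": 0,"wy": 0,"wz": 0,"gripper": -1},{"x": 0.26,"y": -0.3,"z": 0.05,"wx": 0,"wy": 0,"wz": 0,"gripper": -1},{"x": 0.275,"y": -0.33,"z": 0.05,"wx": 0,"wy": 0,"wz": 0,"gripper": -1},{"x": 0.285,"y": -0.36,"z": 0.05,"wx": 0,"wy": 0,"wz": 0,"gripper": -1}]}}

```text
clock: 1.1
tcp_pos: [477.7, 337.1, 289.0]
orientation: [0.0, 0.134, 0.991, -0.0]
ft_force: [0.3, 0.6, 0.6]
opening: 85.1
finger_force: 0.0
```

Call:
{"method": "send_rows", "body": {"series": [{"x": 0.005,"y": -0.036,"z": 0,"wx": 0,"wy": 0,"wz": 0,"gripper": -1},{"x": 0.01,"y": -0.072,"z": 0,"wx": 0,"wy": 0,"wz": 0,"gripper": -1},{"x": 0.015,"y": -0.108,"z": 0,"wx": 0,"wy": 0,"wz": 0,"gripper": -1},{"x": 0.02,"y": -0.144,"z": 0,"wx": 0,"wy": 0,"wz": 0,"gripper": -1},{"x": 0.021,"y": -0.18,"z": 0,"wx": 0,"wy": 0,"wz": 0,"gripper": -1},{"x": 0.021,"y": -0.216,"z": 0,"wx": 0,"wy": 0,"wz": 0,"gripper": -1},{"x": 0.021,"y": -0.252,"z": 0,"wx": 0,"wy": 0,"wz": 0,"gripper": -1},{"x": 0.021,"y": -0.288,"z": 0,"wx": 0,"wy": 0,"wz": 0,"gripper": -1},{"x": 0.021,"y": -0.324,"z": 0,"wx": 0,"wy": 0,"wz": 0,"gripper": -1},{"x": 0.021,"y": -0.36,"z": 0,"wx": 0,"wy": 0,"wz": 0,"gripper": -1},{"x": 0.021,"y": -0.396,"z": -0.02,"wx": 0,"wy": 0,"wz": 0,"gripper": -1},{"x": 0.021,"y": -0.43,"z": -0.05,"wx": 0,"wy": 0,"wz": 0,"gripper": -1}]}}

```text
clock: 2.1
tcp_pos: [498.8, -90.7, 243.4]
orientation: [0.003, 0.134, 0.991, -0.0]
ft_force: [1.3, 0.1, -0.6]
opening: 85.7
finger_force: 0.0
```

Call:
{"method": "send_rows", "body": {"series": [{"x": 0,"y": 0,"z": -0.03,"wx": 0,"wy": 0,"wz": 0,"gripper": -1},{"x": 0,"y": 0,"z": -0.06,"wx": 0,"wy": 0,"wz": 0,"gripper": -1},{"x": 0,"y": 0,"z": -0.09,"wx": 0,"wy": 0,"wz": 0,"gripper": -1},{"x": 0,"y": 0,"z": -0.115,"wx": 0,"wy": 0,"wz": 0,"gripper": -1},{"x": 0,"y": 0,"z": -0.13,"wx": 0,"wy": 0,"wz": 0,"gripper": -1},{"x": 0,"y": 0,"z": -0.13,"wx": 0,"wy": 0,"wz": 0,"gripper": -1}]}}

```text
clock: 2.6
tcp_pos: [494.6, -87.5, 108.7]
orientation: [-0.004, 0.133, 0.991, -0.0]
ft_force: [-0.1, 0.1, 0.3]
opening: 85.1
finger_force: 0.0
```

```bash
python3 - <<'E'
from h import *
print(bot.get_obs()['tcp_pos'])
a=snap('scene','s1.png');b=snap('top','t1.png')
def c(s,u,v,w=40):
    return cv2.resize(cv2.cvtColor(s['image'][v-w:v+w,u-w:u+w],cv2.COLOR_RGB2BGR),(400,400),interpolation=cv2.INTER_CUBIC)
cv2.imwrite('pics/c2.png',np.hstack([c(a,308,240),c(b,331,252)]))
E
```

```text
[494.5850599  -87.51823045 108.66379855]
```

View pics/c2.png

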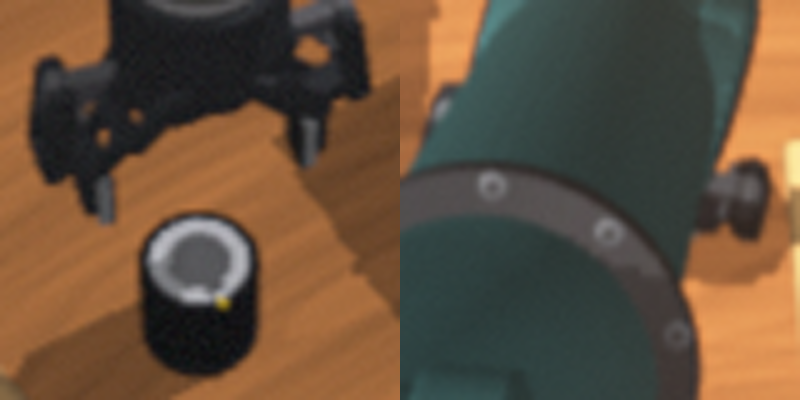

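The crop shows the open gripper above the chosen roll, with the roll at c2 (200,260) and its mark at (222,303). The fingers straddle it. I'll let the arm settle, then go down.

Call:
{"method": "send_rows", "body": {"series": [{"x": 0.001,"y": -0.002,"z": 0,"wx": 0,"wy": 0,"wz": 0,"gripper": -1},{"x": 0.001,"y": -0.002,"z": 0,"wx": 0,"wy": 0,"wz": 0,"gripper": -1},{"x": 0.001,"y": -0.002,"z": -0.02,"wx": 0,"wy": 0,"wz": 0,"gripper": -1},{"x": 0.001,"y": -0.002,"z": -0.035,"wx": 0,"wy": 0,"wz": 0,"gripper": -1},{"x": 0.001,"y": -0.002,"z": -0.05,"wx": 0,"wy": 0,"wz": 0,"gripper": -1},{"x": 0.001,"y": -0.002,"z": -0.065,"wx": 0,"wy": 0,"wz": 0,"gripper": -1},{"x": 0.001,"y": -0.002,"z": -0.077,"wx": 0,"wy": 0,"wz": 0,"gripper": -1},{"x": 0.001,"y": -0.002,"z": -0.077,"wx": 0,"wy": 0,"wz": 0,"gripper": -1},{"x": 0.001,"y": -0.002,"z": -0.077,"wx": 0,"wy": 0,"wz": 0,"gripper": -1}]}}

```text
clock: 3.45
tcp_pos: [498.6, -90.0, 35.3]
orientation: [0.0, 0.133, 0.991, 0.0]
ft_force: [0.1, 0.6, 0.3]
opening: 85.4
finger_force: 0.0
```

Call:
{"method": "send_rows", "body": {"series": [{"x": -0.001,"y": -0.001,"z": -0.003,"wx": 0,"wy": 0,"wz": 0,"gripper": -1},{"x": -0.001,"y": -0.001,"z": -0.003,"wx": 0,"wy": 0,"wz": 0,"gripper": 0.1},{"x": -0.001,"y": -0.001,"z": -0.003,"wx": 0,"wy": 0,"wz": 0,"gripper": 0.4},{"x": -0.001,"y": -0.001,"z": -0.003,"wx": 0,"wy": 0,"wz": 0,"gripper": 1},{"x": -0.001,"y": -0.001,"z": -0.003,"wx": 0,"wy": 0,"wz": 0,"gripper": 1},{"x": -0.001,"y": -0.001,"z": -0.003,"wx": 0,"wy": 0,"wz": 0,"gripper": 1},{"x": -0.001,"y": -0.001,"z": -0.003,"wx": 0,"wy": 0,"wz": 0,"gripper": 1},{"x": -0.001,"y": -0.001,"z": -0.003,"wx": 0,"wy": 0,"wz": 0,"gripper": 1},{"x": -0.001,"y": -0.001,"z": -0.003,"wx": 0,"wy": 0,"wz": 0,"gripper": 1},{"x": -0.001,"y": -0.001,"z": -0.003,"wx": 0,"wy": 0,"wz": 0,"gripper": 1}], "squeeze": 60}}

```text
clock: 4.28
tcp_pos: [497.5, -91.2, 32.9]
orientation: [0.001, 0.133, 0.991, -0.0]
ft_force: [-0.5, 0.1, 6.9]
opening: 55.2
finger_force: 62.6
```

Call:
{"method": "send_rows", "body": {"series": [{"x": 0,"y": 0,"z": 0.002,"wx": 0,"wy": 0,"wz": 0,"gripper": 1},{"x": 0,"y": 0,"z": 0.01,"wx": 0,"wy": 0,"wz": 0,"gripper": 1},{"x": 0,"y": 0,"z": 0.03,"wx": 0,"wy": 0,"wz": 0,"gripper": 1},{"x": 0,"y": 0,"z": 0.055,"wx": 0,"wy": 0,"wz": 0,"gripper": 1},{"x": 0,"y": 0,"z": 0.08,"wx": 0,"wy": 0,"wz": 0,"gripper": 1},{"x": 0,"y": 0,"z": 0.105,"wx": 0,"wy": 0,"wz": 0,"gripper": 1},{"x": 0,"y": 0,"z": 0.13,"wx": 0,"wy": 0,"wz": 0,"gripper": 1},{"x": 0,"y": 0,"z": 0.155,"wx": 0,"wy": 0,"wz": 0,"gripper": 1},{"x": 0,"y": 0,"z": 0.18,"wx": 0,"wy": 0,"wz": 0,"gripper": 1},{"x": 0,"y": 0,"z": 0.2,"wx": 0,"wy": 0,"wz": 0,"gripper": 1},{"x": 0,"y": 0,"z": 0.21,"wx": 0,"wy": 0,"wz": 0,"gripper": 1},{"x": 0,"y": 0,"z": 0.21,"wx": 0,"wy": 0,"wz": 0,"gripper": 1}]}}

```text
clock: 5.28
tcp_pos: [498.2, -91.0, 244.0]
orientation: [0.002, 0.133, 0.991, 0.0]
ft_force: [1.5, 0.4, -2.8]
opening: 55.0
finger_force: 64.3
```

Call:
{"method": "send_rows", "body": {"series": [{"x": 0.003,"y": 0.015,"z": 0,"wx": 0,"wy": 0,"wz": 0,"gripper": 1},{"x": 0.007,"y": 0.04,"z": 0,"wx": 0,"wy": 0,"wz": 0,"gripper": 1},{"x": 0.01,"y": 0.07,"z": 0,"wx": 0,"wy": 0,"wz": 0,"gripper": 1},{"x": 0.014,"y": 0.1,"z": 0,"wx": 0,"wy": 0,"wz": 0,"gripper": 1},{"x": 0.018,"y": 0.13,"z": 0,"wx": 0,"wy": 0,"wz": 0,"gripper": 1},{"x": 0.022,"y": 0.16,"z": 0,"wx": 0,"wy": 0,"wz": 0,"gripper": 1},{"x": 0.026,"y": 0.19,"z": 0,"wx": 0,"wy": 0,"wz": 0,"gripper": 1},{"x": 0.03,"y": 0.22,"z": 0,"wx": 0,"wy": 0,"wz": 0,"gripper": 1},{"x": 0.034,"y": 0.25,"z": 0,"wx": 0,"wy": 0,"wz": 0,"gripper": 1},{"x": 0.037,"y": 0.275,"z": 0,"wx": 0,"wy": 0,"wz": 0,"gripper": 1},{"x": 0.039,"y": 0.288,"z": 0,"wx": 0,"wy": 0,"wz": 0,"gripper": 1},{"x": 0.039,"y": 0.292,"z": 0,"wx": 0,"wy": 0,"wz": 0,"gripper": 1}]}}

```text
clock: 6.28
tcp_pos: [535.3, 204.2, 240.1]
orientation: [-0.001, 0.131, 0.991, -0.0]
ft_force: [0.1, -0.8, -2.7]
opening: 54.8
finger_force: 64.3
```

Call:
{"method": "send_rows", "body": {"series": [{"x": 0,"y": 0,"z": 0,"wx": 0,"wy": 0,"wz": 0,"gripper": 1},{"x": 0,"y": 0,"z": 0,"wx": 0,"wy": 0,"wz": 0,"gripper": 1},{"x": 0,"y": 0,"z": 0,"wx": 0,"wy": 0,"wz": 0,"gripper": 1}]}}

```text
clock: 6.53
tcp_pos: [535.9, 198.2, 241.4]
orientation: [-0.0, 0.135, 0.991, -0.001]
ft_force: [0.5, 0.2, -2.9]
opening: 54.6
finger_force: 64.3
```

```bash
python3 - <<'E'
from h import *
o=bot.get_obs();print(o['tcp_pos'],o['ft_force'])
a=snap('scene','s2.png');t=o['tcp_pos']
print('pred top,bottom centre',proj(a,[t+[0,0,27],t+[0,0,-33]]),'shaft end pred',proj(a,[537.1,201.4,182.2]))
u,v,w=424,170,40
cv2.imwrite('pics/c3.png',cv2.resize(cv2.cvtColor(a['image'][v-w:v+w,u-w:u+w],cv2.COLOR_RGB2BGR),(600,600),interpolation=cv2.INTER_CUBIC))
E
```

```text
[535.88399106 198.2284341  241.3952147 ] [ 0.5317277   0.16637834 -2.94048614]
pred top,bottom centre [[429.3360308  146.58591643]
 [424.98260401 165.38824803]] shaft end pred [[424.60239704 172.89729501]]
```

View pics/c3.png

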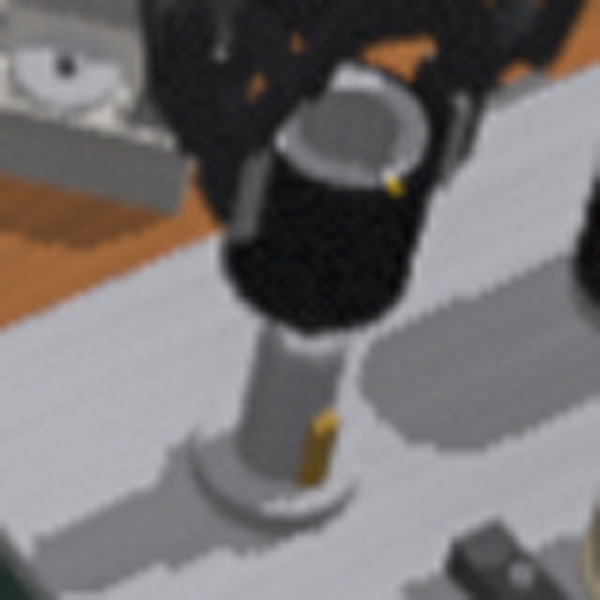

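```bash
python3 - <<'E'
from h import *
s=load('s2.png')
f=lambda x,y:((x+.5)/7.5-.5+384,(y+.5)/7.5-.5+130)
for z in(267,269,271): print(ray(s,f(352,127),z).round(1))
print(ray(s,f(394,185),269).round(1))
# shoulder: front/edges centre; key top
for z in (123,125,127): print(z,ray(s,f(274,462),z).round(1))
o=[bot.get_obs()['tcp_pos'] for _ in range(3)];print(o)
t=np.array([537.1,201.4,124])
print('shoulder ell', ((proj(s,[t+[26*np.cos(q),26*np.sin(q),0] for q in np.arange(0,6.28,.785)])-[384,130]+.5)*7.5).round())
print('keys')
for d in range(-40,21,10):
    q=np.radians(d);print(d,((proj(s,t+[18.5*np.cos(q),18.5*np.sin(q),30])-[384,130]+.5)*7.5).round(),((proj(s,t+[18.5*np.cos(q),18.5*np.sin(q),0])-[384,130]+.5)*7.5).round())
E
```

```text
[536.2 201.5 267. ]
[537.5 200.  269. ]
[538.7 198.5 271. ]
[561.  195.2 269. ]
123 [540.  197.1 123. ]
125 [541.1 195.8 125. ]
127 [542.2 194.5 127. ]
[array([536.00914783, 198.43054733, 241.56174205]), array([536.00914783, 198.43054733, 241.56174205]), array([536.00914783, 198.43054733, 241.56174205])]
shoulder ell [[334. 503.]
 [363. 461.]
 [343. 412.]
 [286. 385.]
 [226. 395.]
 [196. 436.]
 [215. 485.]
 [272. 513.]]
keys
-40 [[294. 433.]] [[280. 495.]]
-30 [[305. 433.]] [[290. 495.]]
-20 [[315. 432.]] [[300. 493.]]
-10 [[325. 429.]] [[310. 491.]]
0 [[334. 425.]] [[318. 487.]]
10 [[341. 420.]] [[325. 482.]]
20 [[347. 414.]] [[331. 476.]]
```

The crop shows the roll coaxial with the shaft to within about 1.5 mm. The mark at c3 (394,185) gives the keyway at about -11.5°, and the key at (323,430) gives about -11°, so they're nearly aligned already. I'm lowering gently.

Call:
{"method": "send_rows", "body": {"series": [{"x": 0,"y": 0.001,"z": -0.005,"wx": 0,"wy": 0,"wz": 0,"gripper": 1},{"x": 0,"y": 0.001,"z": -0.01,"wx": 0,"wy": 0,"wz": 0,"gripper": 1},{"x": 0,"y": 0.001,"z": -0.015,"wx": 0,"wy": 0,"wz": 0,"gripper": 1},{"x": 0,"y": 0.001,"z": -0.02,"wx": 0,"wy": 0,"wz": 0,"gripper": 1},{"x": 0,"y": 0.001,"z": -0.023,"wx": 0,"wy": 0,"wz": 0,"gripper": 1},{"x": 0,"y": 0.001,"z": -0.025,"wx": 0,"wy": 0,"wz": 0,"gripper": 1},{"x": 0,"y": 0.001,"z": -0.027,"wx": 0,"wy": 0,"wz": 0,"gripper": 1},{"x": 0,"y": 0.001,"z": -0.029,"wx": 0,"wy": 0,"wz": 0,"gripper": 1}]}}

```text
clock: 7.25
tcp_pos: [536.2, 202.2, 212.5]
orientation: [0.0, 0.133, 0.991, 0.0]
ft_force: [-0.2, -0.6, -2.8]
opening: 55.2
finger_force: 64.3
```

Call:
{"method": "send_rows", "body": {"series": [{"x": 0,"y": 0,"z": -0.001,"wx": 0,"wy": 0,"wz": 0,"gripper": 1},{"x": 0,"y": 0,"z": -0.002,"wx": 0,"wy": 0,"wz": 0,"gripper": 1},{"x": 0,"y": 0,"z": -0.003,"wx": 0,"wy": 0,"wz": 0,"gripper": 1},{"x": 0,"y": 0,"z": -0.004,"wx": 0,"wy": 0,"wz": 0,"gripper": 1}]}}

```text
clock: 7.58
tcp_pos: [536.3, 202.2, 208.8]
orientation: [0.0, 0.133, 0.991, 0.0]
ft_force: [0.2, -0.3, -2.9]
opening: 55.1
finger_force: 64.3
```

Call:
{"method": "send_rows", "body": {"series": [{"x": 0,"y": 0,"z": -0.002,"wx": 0,"wy": 0,"wz": 0,"gripper": 1},{"x": 0,"y": 0,"z": -0.004,"wx": 0,"wy": 0,"wz": 0,"gripper": 1},{"x": 0,"y": 0,"z": -0.006,"wx": 0,"wy": 0,"wz": 0,"gripper": 1},{"x": 0,"y": 0,"z": -0.008,"wx": 0,"wy": 0,"wz": 0,"gripper": 1}]}}

```text
clock: 7.92
tcp_pos: [536.3, 202.0, 200.6]
orientation: [0.0, 0.133, 0.991, 0.0]
ft_force: [0.2, -0.3, -2.3]
opening: 55.1
finger_force: 64.3
```

Call:
{"method": "send_rows", "body": {"series": [{"x": 0,"y": 0,"z": -0.002,"wx": 0,"wy": 0,"wz": 0,"gripper": 1},{"x": 0,"y": 0,"z": -0.004,"wx": 0,"wy": 0,"wz": 0,"gripper": 1},{"x": 0,"y": 0,"z": -0.006,"wx": 0,"wy": 0,"wz": 0,"gripper": 1}]}}

```text
clock: 8.17
tcp_pos: [536.3, 202.0, 194.5]
orientation: [0.0, 0.133, 0.991, -0.0]
ft_force: [-0.0, 0.6, -1.5]
opening: 54.9
finger_force: 64.3
```

Call:
{"method": "send_rows", "body": {"series": [{"x": 0,"y": 0,"z": -0.001,"wx": 0,"wy": 0,"wz": 0,"gripper": 1},{"x": 0,"y": 0,"z": -0.002,"wx": 0,"wy": 0,"wz": 0,"gripper": 1},{"x": 0,"y": 0,"z": -0.003,"wx": 0,"wy": 0,"wz": 0,"gripper": 1}]}}

```text
clock: 8.42
tcp_pos: [536.3, 202.0, 191.7]
orientation: [0.0, 0.133, 0.991, 0.0]
ft_force: [0.4, -0.7, -2.0]
opening: 54.8
finger_force: 64.3
```

Underside is at about 159 and the key end at about 154. I'm continuing in small steps.

Call:
{"method": "send_rows", "body": {"series": [{"x": 0,"y": 0,"z": -0.001,"wx": 0,"wy": 0,"wz": 0,"gripper": 1},{"x": 0,"y": 0,"z": -0.002,"wx": 0,"wy": 0,"wz": 0,"gripper": 1}]}}

```text
clock: 8.58
tcp_pos: [536.3, 202.1, 189.7]
orientation: [0.0, 0.133, 0.991, 0.0]
ft_force: [1.0, 0.0, -3.1]
opening: 55.1
finger_force: 64.3
```

Call:
{"method": "send_rows", "body": {"series": [{"x": 0,"y": 0,"z": -0.001,"wx": 0,"wy": 0,"wz": 0,"gripper": 1},{"x": 0,"y": 0,"z": -0.002,"wx": 0,"wy": 0,"wz": 0,"gripper": 1}]}}

```text
clock: 8.75
tcp_pos: [536.3, 202.1, 187.7]
orientation: [0.0, 0.133, 0.991, 0.0]
ft_force: [1.1, -1.7, -3.0]
opening: 54.9
finger_force: 64.3
```

Call:
{"method": "send_rows", "body": {"series": [{"x": 0,"y": 0,"z": -0.001,"wx": 0,"wy": 0,"wz": 0,"gripper": 1},{"x": 0,"y": 0,"z": -0.002,"wx": 0,"wy": 0,"wz": 0,"gripper": 1}]}}

```text
clock: 8.92
tcp_pos: [536.3, 202.0, 185.7]
orientation: [0.0, 0.133, 0.991, 0.0]
ft_force: [0.1, -2.0, -1.8]
opening: 54.9
finger_force: 64.3
```

Call:
{"method": "send_rows", "body": {"series": [{"x": 0,"y": 0,"z": -0.001,"wx": 0,"wy": 0,"wz": 0,"gripper": 1},{"x": 0,"y": 0,"z": -0.001,"wx": 0,"wy": 0,"wz": 0,"gripper": 1}]}}

```text
clock: 9.08
tcp_pos: [536.3, 202.0, 184.5]
orientation: [0.0, 0.133, 0.991, -0.0]
ft_force: [1.8, -0.9, -3.5]
opening: 54.8
finger_force: 64.3
```

Call:
{"method": "send_rows", "body": {"series": [{"x": 0,"y": 0,"z": -0.001,"wx": 0,"wy": 0,"wz": 0,"gripper": 1},{"x": 0,"y": 0,"z": -0.001,"wx": 0,"wy": 0,"wz": 0,"gripper": 1}]}}

```text
clock: 9.25
tcp_pos: [536.3, 202.1, 183.7]
orientation: [0.0, 0.133, 0.991, 0.0]
ft_force: [0.7, -1.8, -3.5]
opening: 55.0
finger_force: 64.3
```

Call:
{"method": "send_rows", "body": {"series": [{"x": 0,"y": 0,"z": -0.001,"wx": 0,"wy": 0,"wz": 0,"gripper": 1},{"x": 0,"y": 0,"z": -0.001,"wx": 0,"wy": 0,"wz": 0,"gripper": 1}]}}

```text
clock: 9.42
tcp_pos: [536.3, 202.1, 182.7]
orientation: [0.0, 0.133, 0.991, 0.0]
ft_force: [1.3, -1.0, -2.5]
opening: 55.2
finger_force: 64.3
```

Call:
{"method": "send_rows", "body": {"series": [{"x": 0,"y": 0,"z": -0.001,"wx": 0,"wy": 0,"wz": 0,"gripper": 1},{"x": 0,"y": 0,"z": -0.001,"wx": 0,"wy": 0,"wz": 0,"gripper": 1}]}}

```text
clock: 9.58
tcp_pos: [536.3, 202.1, 181.7]
orientation: [0.0, 0.133, 0.991, 0.0]
ft_force: [1.3, -1.2, -2.9]
opening: 54.9
finger_force: 64.4
```

Call:
{"method": "send_rows", "body": {"series": [{"x": 0,"y": 0,"z": -0.001,"wx": 0,"wy": 0,"wz": 0,"gripper": 1},{"x": 0,"y": 0,"z": -0.001,"wx": 0,"wy": 0,"wz": 0,"gripper": 1}]}}

```text
clock: 9.75
tcp_pos: [536.3, 202.1, 180.7]
orientation: [0.0, 0.133, 0.991, 0.0]
ft_force: [1.3, -0.6, -2.0]
opening: 54.6
finger_force: 64.4
```

Call:
{"method": "send_rows", "body": {"series": [{"x": 0,"y": 0,"z": -0.001,"wx": 0,"wy": 0,"wz": 0,"gripper": 1},{"x": 0,"y": 0,"z": -0.002,"wx": 0,"wy": 0,"wz": 0,"gripper": 1}]}}

```text
clock: 9.92
tcp_pos: [536.3, 202.1, 178.9]
orientation: [0.0, 0.133, 0.991, 0.0]
ft_force: [1.0, -1.4, -0.6]
opening: 55.0
finger_force: 64.4
```

Call:
{"method": "send_rows", "body": {"series": [{"x": 0,"y": 0,"z": -0.001,"wx": 0,"wy": 0,"wz": 0,"gripper": 1},{"x": 0,"y": 0,"z": -0.002,"wx": 0,"wy": 0,"wz": 0,"gripper": 1}]}}

```text
clock: 10.08
tcp_pos: [536.4, 202.1, 176.8]
orientation: [0.0, 0.133, 0.991, 0.0]
ft_force: [0.8, -1.3, 0.7]
opening: 55.4
finger_force: 64.5
```

Call:
{"method": "send_rows", "body": {"series": [{"x": 0,"y": 0,"z": -0.001,"wx": 0,"wy": 0,"wz": 0,"gripper": 1},{"x": 0,"y": 0,"z": -0.002,"wx": 0,"wy": 0,"wz": 0,"gripper": 1}]}}

```text
clock: 10.25
tcp_pos: [536.3, 202.1, 174.8]
orientation: [0.0, 0.133, 0.991, 0.0]
ft_force: [0.6, -1.7, 0.8]
opening: 54.9
finger_force: 64.5
```

Call:
{"method": "send_rows", "body": {"series": [{"x": 0,"y": -0.0003,"z": -0.001,"wx": 0,"wy": 0,"wz": 0,"gripper": 1},{"x": 0,"y": -0.0003,"z": -0.002,"wx": 0,"wy": 0,"wz": 0,"gripper": 1},{"x": 0,"y": -0.0003,"z": -0.003,"wx": 0,"wy": 0,"wz": 0,"gripper": 1}]}}

```text
clock: 10.5
tcp_pos: [536.4, 202.1, 171.8]
orientation: [0.0, 0.133, 0.991, 0.0]
ft_force: [1.1, -0.1, 0.6]
opening: 55.5
finger_force: 64.6
```

Call:
{"method": "send_rows", "body": {"series": [{"x": 0,"y": 0,"z": -0.001,"wx": 0,"wy": 0,"wz": 0,"gripper": 1},{"x": 0,"y": 0,"z": -0.002,"wx": 0,"wy": 0,"wz": 0,"gripper": 1},{"x": 0,"y": 0,"z": -0.003,"wx": 0,"wy": 0,"wz": 0,"gripper": 1}]}}

```text
clock: 10.75
tcp_pos: [536.4, 202.1, 168.8]
orientation: [0.0, 0.133, 0.991, 0.0]
ft_force: [0.4, -0.4, 1.1]
opening: 55.0
finger_force: 64.6
```

Call:
{"method": "send_rows", "body": {"series": [{"x": 0,"y": 0,"z": -0.001,"wx": 0,"wy": 0,"wz": 0,"gripper": 1},{"x": 0,"y": 0,"z": -0.002,"wx": 0,"wy": 0,"wz": 0,"gripper": 1},{"x": 0,"y": 0,"z": -0.003,"wx": 0,"wy": 0,"wz": 0,"gripper": 1}]}}

```text
clock: 11.0
tcp_pos: [536.3, 202.1, 165.8]
orientation: [0.0, 0.133, 0.991, 0.0]
ft_force: [2.0, 0.1, 2.1]
opening: 55.2
finger_force: 64.7
```

Call:
{"method": "send_rows", "body": {"series": [{"x": 0,"y": 0,"z": -0.001,"wx": 0,"wy": 0,"wz": 0,"gripper": 1},{"x": 0,"y": 0,"z": -0.002,"wx": 0,"wy": 0,"wz": 0,"gripper": 1},{"x": 0,"y": 0,"z": -0.003,"wx": 0,"wy": 0,"wz": 0,"gripper": 1}]}}

```text
clock: 11.25
tcp_pos: [536.3, 202.1, 162.8]
orientation: [0.0, 0.133, 0.991, 0.0]
ft_force: [1.2, 0.3, 2.5]
opening: 55.2
finger_force: 64.7
```

Call:
{"method": "send_rows", "body": {"series": [{"x": 0,"y": 0,"z": -0.001,"wx": 0,"wy": 0,"wz": 0,"gripper": 1},{"x": 0,"y": 0,"z": -0.002,"wx": 0,"wy": 0,"wz": 0,"gripper": 1}]}}

```text
clock: 11.42
tcp_pos: [536.4, 202.1, 160.8]
orientation: [0.0, 0.133, 0.991, 0.0]
ft_force: [1.6, 0.2, 3.0]
opening: 55.3
finger_force: 64.8
```

Call:
{"method": "send_rows", "body": {"series": [{"x": 0,"y": 0,"z": -0.001,"wx": 0,"wy": 0,"wz": 0,"gripper": 1},{"x": 0,"y": 0,"z": -0.001,"wx": 0,"wy": 0,"wz": 0,"gripper": 1}]}}

```text
clock: 11.58
tcp_pos: [536.4, 202.1, 159.6]
orientation: [0.0, 0.133, 0.991, 0.0]
ft_force: [2.2, 0.7, -0.3]
opening: 55.2
finger_force: 64.7
```

Call:
{"method": "send_rows", "body": {"series": [{"x": 0,"y": 0,"z": -0.0005,"wx": 0,"wy": 0,"wz": 0,"gripper": 1},{"x": 0,"y": 0,"z": -0.001,"wx": 0,"wy": 0,"wz": 0,"gripper": 1}]}}

```text
clock: 11.75
tcp_pos: [536.4, 202.1, 158.9]
orientation: [0.0, 0.133, 0.991, 0.0]
ft_force: [1.6, 1.5, 3.0]
opening: 54.7
finger_force: 64.7
```

Call:
{"method": "send_rows", "body": {"series": [{"x": 0,"y": 0,"z": -0.0005,"wx": 0,"wy": 0,"wz": 0,"gripper": 1},{"x": 0,"y": 0,"z": -0.001,"wx": 0,"wy": 0,"wz": 0,"gripper": 1}]}}

```text
clock: 11.92
tcp_pos: [536.4, 202.1, 157.8]
orientation: [0.0, 0.133, 0.991, 0.0]
ft_force: [1.9, 0.8, 2.7]
opening: 55.4
finger_force: 64.7
```

Call:
{"method": "send_rows", "body": {"series": [{"x": 0,"y": 0,"z": -0.0005,"wx": 0,"wy": 0,"wz": 0,"gripper": 1},{"x": 0,"y": 0,"z": -0.001,"wx": 0,"wy": 0,"wz": 0,"gripper": 1}]}}

```text
clock: 12.08
tcp_pos: [536.4, 202.0, 156.9]
orientation: [0.0, 0.133, 0.991, 0.0]
ft_force: [0.9, 1.4, 3.7]
opening: 54.8
finger_force: 64.8
```

Call:
{"method": "send_rows", "body": {"series": [{"x": 0,"y": 0,"z": -0.0005,"wx": 0,"wy": 0,"wz": 0,"gripper": 1},{"x": 0,"y": 0,"z": -0.001,"wx": 0,"wy": 0,"wz": 0,"gripper": 1}]}}

```text
clock: 12.25
tcp_pos: [536.3, 202.1, 155.8]
orientation: [0.0, 0.133, 0.991, 0.0]
ft_force: [2.0, 1.7, 3.2]
opening: 54.9
finger_force: 64.8
```

Call:
{"method": "send_rows", "body": {"series": [{"x": 0,"y": 0,"z": -0.0005,"wx": 0,"wy": 0,"wz": 0,"gripper": 1},{"x": 0,"y": 0,"z": -0.001,"wx": 0,"wy": 0,"wz": 0,"gripper": 1}]}}

```text
clock: 12.42
tcp_pos: [536.4, 202.0, 154.9]
orientation: [0.0, 0.133, 0.991, 0.0]
ft_force: [1.2, 3.3, 8.8]
opening: 54.9
finger_force: 65.5
```

Call:
{"method": "send_rows", "body": {"series": [{"x": 0,"y": 0,"z": -0.0005,"wx": 0,"wy": 0,"wz": 0,"gripper": 1},{"x": 0,"y": 0,"z": -0.001,"wx": 0,"wy": 0,"wz": 0,"gripper": 1}]}}

```text
clock: 12.58
tcp_pos: [536.4, 202.1, 154.9]
orientation: [0.0, 0.133, 0.991, 0.0]
ft_force: [-1.0, 1.8, 15.7]
opening: 55.0
finger_force: 66.0
```

The travel stopped with about 18 N added, at TCP z 154.9, so the underside is at about 122. That matches 58 to 60 mm below the shaft end, so the roll is seated. I'll ease off, open slowly and rise.

Call:
{"method": "send_rows", "body": {"series": [{"x": 0,"y": 0,"z": 0.0007,"wx": 0,"wy": 0,"wz": 0,"gripper": 1},{"x": 0,"y": 0,"z": 0.0007,"wx": 0,"wy": 0,"wz": 0,"gripper": 1},{"x": 0,"y": 0,"z": 0.0007,"wx": 0,"wy": 0,"wz": 0,"gripper": -1},{"x": 0,"y": 0,"z": 0.0007,"wx": 0,"wy": 0,"wz": 0,"gripper": -1},{"x": 0,"y": 0,"z": 0.0007,"wx": 0,"wy": 0,"wz": 0,"gripper": -1},{"x": 0,"y": 0,"z": 0.0007,"wx": 0,"wy": 0,"wz": 0,"gripper": -1},{"x": 0,"y": 0,"z": 0.0007,"wx": 0,"wy": 0,"wz": 0,"gripper": -1},{"x": 0,"y": 0,"z": 0.0007,"wx": 0,"wy": 0,"wz": 0,"gripper": -1},{"x": 0,"y": 0,"z": 0.0007,"wx": 0,"wy": 0,"wz": 0,"gripper": -1}], "squeeze": 20}}

```text
clock: 13.33
tcp_pos: [535.9, 201.7, 154.2]
orientation: [-0.0, 0.133, 0.991, -0.0]
ft_force: [-0.5, 0.3, -0.1]
opening: 85.4
finger_force: 0.0
```

Call:
{"method": "send_rows", "body": {"series": [{"x": 0,"y": 0,"z": 0.01,"wx": 0,"wy": 0,"wz": 0,"gripper": -1},{"x": 0,"y": 0,"z": 0.03,"wx": 0,"wy": 0,"wz": 0,"gripper": -1},{"x": 0,"y": 0,"z": 0.055,"wx": 0,"wy": 0,"wz": 0,"gripper": -1},{"x": 0,"y": 0,"z": 0.08,"wx": 0,"wy": 0,"wz": 0,"gripper": -1},{"x": 0,"y": 0,"z": 0.11,"wx": 0,"wy": 0,"wz": 0,"gripper": -1},{"x": 0,"y": 0,"z": 0.14,"wx": 0,"wy": 0,"wz": 0,"gripper": -1},{"x": 0,"y": 0,"z": 0.16,"wx": 0,"wy": 0,"wz": 0,"gripper": -1},{"x": 0,"y": 0,"z": 0.16,"wx": 0,"wy": 0,"wz": 0,"gripper": -1}]}}

```text
clock: 14.0
tcp_pos: [539.0, 202.6, 320.4]
orientation: [0.004, 0.133, 0.991, 0.003]
ft_force: [-0.0, -0.0, 0.6]
opening: 85.5
finger_force: 0.0
```

```bash
python3 - <<'E'
from h import *
o=bot.get_obs();print(o['tcp_pos'],o['ft_force'],o['opening'],o['clock'])
a=snap('scene','s3.png')
u,v,w=424,175,40
cv2.imwrite('pics/c4.png',cv2.resize(cv2.cvtColor(a['image'][v-w:v+w,u-w:u+w],cv2.COLOR_RGB2BGR),(600,600),interpolation=cv2.INTER_CUBIC))
t=np.array([537,201.5,124.])
for h in(60,30+60): print(h,((proj(a,t+[0,0,h])-[384,135]+.5)*7.5).round())
E
```

```text
[539.01484324 202.62223032 320.35055488] [-0.01277078 -0.03893423  0.56125405] 85.51469166861425 14.0
60 [[309. 284.]]
90 [[325. 217.]]
```

View pics/c4.png

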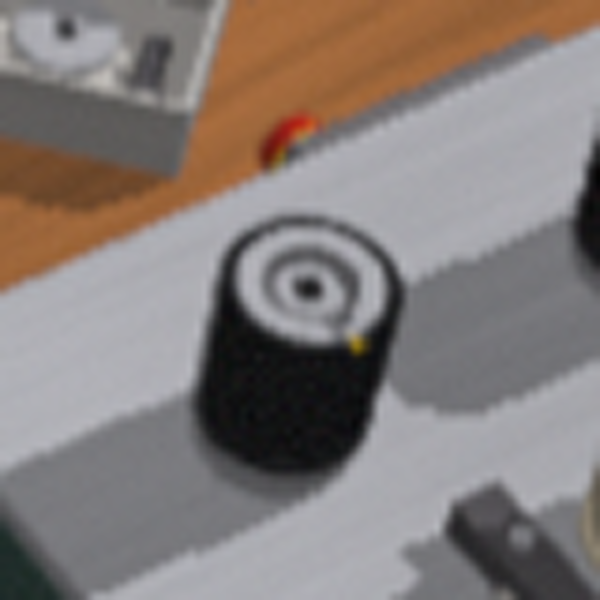

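The crop shows the roll seated: its top face is centred at c4 (313,282), against (309,284) predicted for home. The shaft end at (310,288) is about flush in the bore, the shoulder is hidden under the roll, and the gripper is clear.

```bash
python3 -c "
from plant import bot
print(bot.sign_off())"
```

```text
the job is handed in; nothing more can be done
None
```

The black roll sits home on the bare shaft's shoulder with its keyway over the key, let go and clear of the gripper. The job is handed in after about 14 s of robot time; the sign-off gave no verdict, and no turning search was needed because the keyway met the key on the way down.

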